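# Set the tortilla press's sliding gauge to the thick notch

### The job

Set the tortilla press for thick tortillas: push the slider of its gauge along the rail with your fingertips until its plunger drops into the notch of the two-pronged clip, and leave it clicked in there. Do not let it drop into the notch of the one-pronged clip on the way, do not pull the plunger up by its knob, and leave the mug, the scoop and the molcajete where they stand.

Things in the scene. Friction and masses are not known exactly. Their poses are not given: they have to be found in the camera images.
- press: Wooden tortilla press, closed and fixed, with a slider gauge on its near side. Origin on the ledge under the middle of the gauge's rail; x points from the rail to the press, y along the rail, z up. Foot board 12 mm high: x -35 to 310, y +-170 mm. The press's boards (260 x 260 mm, top at 59 mm) begin at x = 45 mm; the lever on top (87 mm high) lies along y at x = 160 to 190 mm.
- rail_mid (a point): Middle of the rail, on top of its steel strip (24 mm wide, 36 mm above the ledge); axes as the press's, y along the rail. A rod (12 mm thick, top 54 mm above the ledge) runs beside it, 28 mm farther in x. End plates, 58 mm high, stand at y = +-158 to 168 mm.
- slider (a joint): Position of the slider along the rail (m), 0 in the middle, growing to the press's +y, ends at +-0.125 m. It starts between the two clips and stays where it is left: about 1 N of friction on the plain rail.
- slider_top (a point): Middle of the slider at its upper edge, 100 mm above the ledge. The slider is a dark steel U, 54 mm across the rail and 40 mm along it: two upright cheeks with the plunger between, open towards the robot and the press. Push on the flat outer face of a cheek: 54 mm wide, 64 to 100 mm above the ledge, 20 mm from this point along the rail.
- plunger (a joint): Lift of the spring-loaded plunger (m): 0 on the plain rail, about 0.0075 on a clip's crest, under 0.0015 seated in a notch, at most 0.014. Its spring presses down with 3.5 N at 0, 5.5 N on a crest; it rides over a clip by itself as the slider is pushed. Its black knob, 18 mm across, tops out 84 mm above the ledge at 0.
- plunger_pin (a point): Foot of the plunger, on its axis, 36 mm above the ledge at lift 0. Along the rail it is level with slider_top; across it is 14 mm nearer the robot.
- thick_notch (a point): The wanted notch: middle of the two-pronged steel clip on the strip, on the plunger's line, 36 mm above the ledge; axes as the press's. The clip stands 60 to 90 mm from the rail's middle, on either side. Its two flat prongs, 10 mm wide, 41 mm long, 28 mm apart between middles, stick out towards the robot, their tops 33 mm above the ledge.
- thick_crest (a point): Top of the wanted clip's crest on the +y side. Both clips: 51 mm long, crests 7.5 mm high, 7 mm either side of the notch's middle, 22 degree ramps outside, 58 degree flanks inside. Pushing the slider up a ramp takes about 3 to 4 N, then it falls into the notch with a dip in force and centres itself; pushing it on out of the notch takes 7 to 11 N.
- thin_notch (a point): The other notch: the same kind of clip, but with a single prong, on the other side of the rail's middle.
- mug: Loose white ceramic mug, 80 mm across, 95 mm high, with a handle; origin under its middle. Bystander.
- scoop: Loose orange plastic scoop, about 185 mm long, 66 mm wide, 36 mm high, lying along its x; origin under it where the handle meets the bowl. Bystander.
- molcajete: Black basalt mortar on three feet, 170 mm across, 105 mm high, pestle inside (to 165 mm high); origin under its middle. Bystander.

How it is judged:
By the outcome, as a careful person would: the job done as asked, in the order asked, and still so for the second after the job is handed in, with the robot touching nothing.
It also fails if it takes over 38 s, if anything falls off the work surface, if the arm or the gripper's body presses on something with over 40 N, if the wrist force passes 120 N, or if a joint passes its speed limit or range.

### The arm

A 6-joint arm with a two-finger parallel gripper is mounted at the origin on the work surface. World frame = base frame: x ahead of the robot, y to its left, z up, the work surface at z = 0. Lengths are in m, angles in degrees, forces in N, time in s.
With the tool pointing down it reaches from about 0.25 to 0.725 m from the base axis. Payload 9.7 kg.
Tool frame: the origin (TCP) lies between the finger pads; the fingertips stand 11 mm ahead of it and the grasp point (between the pads) lies 8 mm behind it; y points along the fingers, x is the direction in which the jaws open and shut, and the axes are right-handed (so a half turn about y gives the same grasp; the last joint's range is limited). The gripper opens to 85 mm and grips with 20 to 120 N. Pads are 22 mm wide; open, the fingers measure 114 mm over their backs; the gripper's body (76 mm by 85 mm) begins 54 mm behind the grasp point. The pads swing forward as they close: fully open they stand 13 mm farther back than shut.
Start: joints at [65.604, 4.979, 10.078, 95.1, 0, 90], TCP at [0.227, 0.501, 0.242] pointing down, gripper open.
Joint ranges: [-179.16, 179.16], [-48.56, 103.87], [-65.8, 70.77], [-126.05, 130.52], [-82.76, 87.17], [-180, 180]. Speed limits (degrees/s): [127.2, 127.2, 147.25, 180, 180, 180].

### API

Orientations are given as [roll, pitch, yaw] about the fixed x, y, z axes, in that order (R = Rz(yaw) Ry(pitch) Rx(roll)).
In Python, from workcell import bot, vision gives the robot as it stands. The module is installed in compiled form; this text tells all that it offers.
- The arm moves only by the shell command python3 -m crank 'ROWS' [OPENING] [FORCE]. ROWS is text: rows parted by semicolons, each of 6 numbers parted by spaces: the shift along the tool's x, y, z in m, then the turn, a rotation vector about the tool's x, y, z in rad. A call has 1 to 8 rows; each row is the pose to reach, as a shift and turn from the pose commanded when the call began, along the tool's axes at that moment; what a row does not reach only later rows make up. A row lasts 1/10 s, in which the tool goes at most 50 mm and 8.59 degrees, less where a joint would pass 70% of its speed; a pose out of reach is approached as far as the arm can. A call with a gripper value outside its range is refused whole. OPENING is the gripper's target within -1 to 1 (shut at 1, half-way at 0, fully open at -1), set as the call begins (- or left out, the last holds). The fingers move at their own pace and stop on an object; FORCE is the grip in N (left out, the last holds). Time passes only in rows, so rows that repeat a pose let the fingers close. It gives the time, the measured TCP pose, the force and the opening at its end, in the units of the state.
- bot.get_obs(): the state, without advancing time (a new reading comes with each control period).
- vision.camera(name): name is "scene" or "top" or "wrist"; returns the picture (400x640x3 uint8, red, green, blue); there is no depth.
- vision.get_calibration(name): a dict with "fx", "fy", "cx", "cy" (pixels), "rvec" (rotation vector, rad) and "tvec" (3), from world to camera coordinates, as OpenCV has them. Camera axes: x right, y down, z forward; pixel columns grow to the right and rows downward; lengths in m; the calibration is good to about 2 mm. A picture is of the moment at which its call begins: read the wrist's pose just before it. get_calibration takes no time and is no camera call; for the wrist camera it gives the pose at the moment of the call.
- bot.job_done(): hands the job in, once; it reports no verdict.
The state is a dict: "time": time; "q": joint angles; "qd": joint speeds; "joint_efforts": joint torques, N m; "ee_pos": TCP position; "tcp_rot": TCP orientation; "wrist_force": force on the tool from outside, world axes, zero at the start; "torque": the same for the moment, N m; "opening": finger opening in m.
Only numpy, scipy, OpenCV 4.12 (cv2) and the standard library are available. Lean on these libraries where they do the work, as an engineer would, in place of code of your own. Each camera call takes 0.05 s, during which the arm holds its last target. There are 200 camera calls.

## Working session

There is one attempt and no reset: what is moved stays moved. The work goes in short steps, Python scripts to look and compute and a shell command to move; the robot and the scene stay as the last step left them, time stands still between calls to the robot, and variables do not carry over. Pictures are saved under pics/ and viewed, about 8 in all and at most 12, crops included, and the job is handed in when it is done.

```bash
mkdir -p pics
python3 - <<'E'
from workcell import bot, vision
import cv2
o=bot.get_obs(); print(o)
for n in("scene","top"):
    im=vision.camera(n); cv2.imwrite(f"pics/{n}0.png",im[:,:,::-1]); print(n,vision.get_calibration(n))
E
```

```text
{'time': 0.0, 'q': array([6.56015641e+01, 5.01000790e+00, 1.00336565e+01, 9.50984347e+01,
       2.45581705e-03, 8.99994799e+01]), 'qd': array([-0.00083424, -0.08510134,  0.02382358, -0.00398797,  0.02612746,
        0.0468777 ]), 'joint_efforts': array([ 1.48622985e-03, -5.20391572e+01,  4.64797568e+01,  1.64684089e-02,
        1.69739992e-04, -2.75153127e-05]), 'ee_pos': array([0.22709515, 0.50069325, 0.24158639]), 'tcp_rot': array([-8.99975435e+01,  7.47861167e-02,  6.56020842e+01]), 'wrist_force': array([-0.11265315, -0.42400701, -0.66419014]), 'torque': array([ 0.02703005, -0.01719699,  0.00349895]), 'opening': 0.08511393756125586}
scene {'fx': 379.53938830399954, 'fy': 379.53938830399954, 'cx': 317.1603613846926, 'cy': 200.16474187401238, 'rvec': array([ 2.31528254,  1.08442049, -0.35561079]), 'tvec': array([-0.37160622, -0.28853999,  1.2094982 ])}
top {'fx': 373.19447884354366, 'fy': 373.19447884354366, 'cx': 322.01601947250464, 'cy': 204.1039882034935, 'rvec': array([ 2.17676653, -2.14689334,  0.08143772]), 'tvec': array([0.02249047, 0.56807211, 0.95565387])}
```

View pics/top0.png

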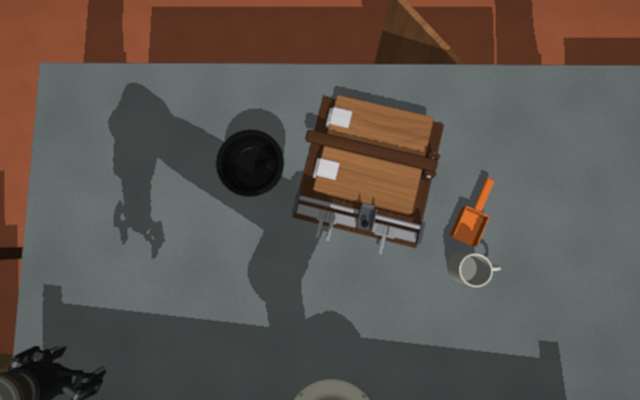

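View pics/scene0.png

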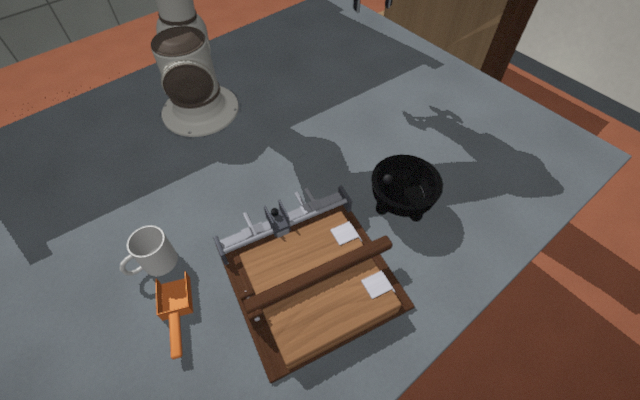

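Run:
```python
import cv2
a=cv2.imread("pics/top0.png")[175:260,280:440]; cv2.imwrite("pics/c1.png",cv2.resize(a,None,fx=5,fy=5,interpolation=cv2.INTER_CUBIC))
```

```text
(no output)
```

View pics/c1.png

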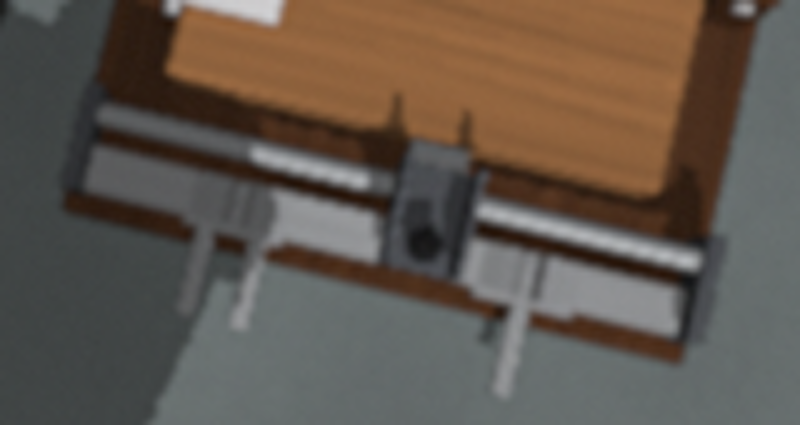

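Run:
```python
import cv2
a=cv2.imread("pics/scene0.png")[170:290,200:360]; cv2.imwrite("pics/c2.png",cv2.resize(a,None,fx=5,fy=5,interpolation=cv2.INTER_CUBIC))
```

```text
(no output)
```

View pics/c2.png

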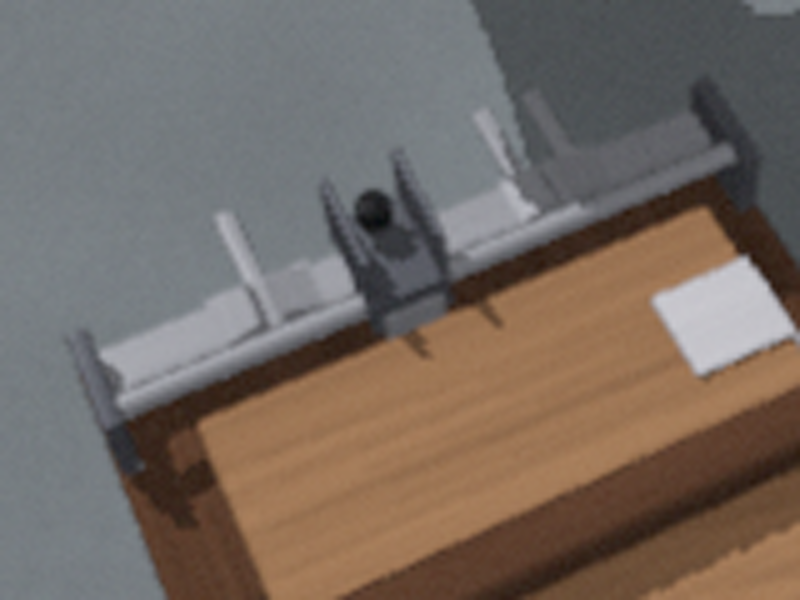

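```bash
cat > h.py <<'E'
import numpy as np, cv2
from workcell import bot, vision
def P(n):
    c=vision.get_calibration(n); R=cv2.Rodrigues(c["rvec"])[0]
    K=np.array([[c["fx"],0,c["cx"]],[0,c["fy"],c["cy"]],[0,0,1]]); return K,R,np.array(c["tvec"])
def tri(ut,us):
    (K,R,t),(k,r,s)=P("top"),P("scene")
    X=cv2.triangulatePoints(K@np.c_[R,t],k@np.c_[r,s],np.array(ut,float).reshape(2,1),np.array(us,float).reshape(2,1)); return (X[:3]/X[3]).ravel()
def ray(n,uv,z):
    K,R,t=P(n); d=R.T@np.linalg.solve(K,[*uv,1.]); c=-R.T@t; return c+d*(z-c[2])/d[2]
E
python3 - <<'E'
from h import *
np.set_printoptions(precision=4,suppress=True)
T=lambda p:(p[0]/5+279.6,p[1]/5+174.6); S=lambda p:(p[0]/5+199.6,p[1]/5+169.6)
pts={}
for k,a,b in [("knob",(425,240),(373,208)),("thin tip",(503,393),(224,215)),("thickR",(240,325),(483,113)),("thickL",(187,312),(533,95)),
 ("chR near",(460,278),(328,182)),("chL near",(385,265),(397,152)),("plateR far",(720,238),(128,465)),("plateL far",(98,92),(752,200))]:
    print(k,tri(T(a),S(b)))
A=ray("top",T((65,208)),0.012);B=ray("top",T((680,358)),0.012)
print(A,B,np.linalg.norm(A-B))
A=ray("top",T((65,208)),0.024);B=ray("top",T((680,358)),0.024)
print(A,B,np.linalg.norm(A-B))
d=A-B; y=d/np.linalg.norm(d); print(np.degrees(np.arctan2(-y[0],y[1])))
E
```

```text
knob [ 0.518  -0.0765  0.0828]
thin tip [ 0.4427 -0.1204  0.0327]
thickR [0.4758 0.0159 0.0339]
thickL [0.4822 0.0436 0.0322]
chR near [ 0.5003 -0.0902  0.0969]
chL near [ 0.5059 -0.0546  0.0946]
plateR far [ 0.5259 -0.231   0.0297]
plateL far [0.5981 0.0927 0.02  ]
[0.5357 0.1088 0.012 ] [ 0.461  -0.2176  0.012 ] 0.33486978849027166
[0.535  0.1076 0.024 ] [ 0.4611 -0.2148  0.024 ] 0.3308280583201335
-12.90142824672103
```

```bash
python3 -m crank '-0.026 0 -0.030 0 0.08 0;-0.052 0 -0.060 0 0.16 0;-0.078 0 -0.090 0 0.24 0;-0.104 0 -0.120 0 0.32 0;-0.130 0 -0.150 0 0.40 0;-0.156 0 -0.180 0 0.48 0;-0.182 0 -0.210 0 0.56 0;-0.208 0 -0.240 0 0.64 0' 1 40
cat > go.py <<'E'
import sys
from h import *
from scipy.spatial.transform import Rotation as Ro
O=np.array([.532,-.062,0]); psi=-12.9
M=Ro.from_euler('z',psi,degrees=True).as_matrix()
def obs():
    o=bot.get_obs(); return o,M.T@(o["ee_pos"]-O),M.T@o["wrist_force"]
if __name__=="__main__":
    o,p,f=obs(); g=np.array(list(map(float,sys.argv[1:4])))
    R=Ro.from_euler('xyz',o["tcp_rot"],degrees=True); W=Ro.from_euler('xyz',[-90,0,psi],degrees=True)
    np.set_printoptions(precision=4,suppress=True)
    print("t",o["time"],"press pos",p,"F",f,"open",o["opening"]); print("shift",R.inv().apply(M@(g-p)),"turn",(R.inv()*W).as_rotvec())
E
python3 go.py -.005 -.075 .242
```

```text
time: 0.9
ee_pos: [0.3601, 0.2108, 0.2421]
tcp_rot: [-90.0, 0.0, 28.8]
wrist_force: [1.6, 0.4, 0.1]
opening: -0.0001
t 0.9 press pos [-0.2285  0.2275  0.2421] F [1.4468 0.7766 0.083 ] open -5.5417185193047524e-05
shift [-0.0341  0.0001 -0.3746] turn [ 0.      0.7271 -0.    ]
```

```bash
python3 -m crank '-0.004 0 -0.047 0 0.1 0;-0.008 0 -0.094 0 0.2 0;-0.013 0 -0.140 0 0.3 0;-0.017 0 -0.187 0 0.4 0;-0.021 0 -0.234 0 0.5 0;-0.026 0 -0.281 0 0.6 0;-0.030 0 -0.328 0 0.7 0;-0.034 0 -0.375 0 0.727 0'
python3 -m crank '0 0 0 0 0 0;0 0 0 0 0 0'
python3 go.py -.005 -.075 .081
python3 - <<'E'
from h import *
cv2.imwrite("pics/w1.png",vision.camera("wrist")[:,:,::-1])
E
```

```text
time: 1.7
ee_pos: [0.5118, -0.1344, 0.242]
tcp_rot: [-90.0, 0.0, -13.0]
wrist_force: [1.1, 0.3, -0.2]
opening: 0.0
time: 1.9
ee_pos: [0.5113, -0.1331, 0.2414]
tcp_rot: [-90.0, 0.1, -12.8]
wrist_force: [-0.6, 0.4, 0.2]
opening: -0.0001
t 1.9 press pos [-0.0043 -0.0739  0.2414] F [-0.6808  0.2732  0.184 ] open -0.00013770277552800457
shift [-0.0004  0.1604 -0.0011] turn [-0.0002  0.0014 -0.0019]
```

View pics/w1.png

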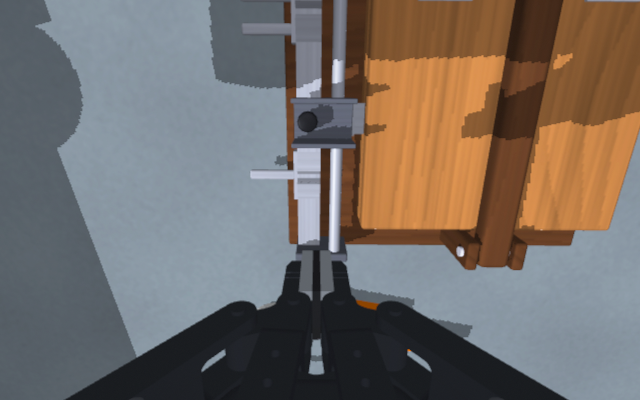

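Run:
```python
from go import *
np.set_printoptions(precision=4,suppress=True)
for k,uv,z in [("near cheek L",(293,147),.1),("near cheek R",(356,147),.1),("far cheek L",(293,100),.1),("far R",(358,100),.1),("knob",(307,121),.08),("thin prong",(252,174),.033),("thick near prong",(244,28),.033),("plate near",(317,260),.058),("board corner",(290,244),.012)]:
    print(k,M.T@(ray("wrist",uv,z)-O))
```

```text
near cheek L [-0.0246 -0.0325  0.1   ]
near cheek R [ 0.0281 -0.0324  0.1   ]
far cheek L [-0.0238  0.005   0.1   ]
far R [0.0282 0.0051 0.1   ]
knob [-0.0133 -0.0128  0.08  ]
thin prong [-0.0738 -0.0717  0.033 ]
thick near prong [-0.073  0.068  0.033]
plate near [-0.004  -0.1609  0.058 ]
board corner [-0.0369 -0.164   0.012 ]
```

```bash
python3 -m crank '0 0.03 0 0 0 0;0 0.065 0 0 0 0;0 0.10 0 0 0 0;0 0.135 0 0 0 0;0 0.15 0 0 0 0;0 0.16 0 0 0 0;0 0.16 0 0 0 0;0 0.16 0 0 0 0'
python3 go.py -.005 -.045 .081
python3 - <<'E'
from h import *
cv2.imwrite("pics/w2.png",vision.camera("wrist")[:,:,::-1])
E
```

```text
time: 2.75
ee_pos: [0.5122, -0.1322, 0.0839]
tcp_rot: [-90.0, -0.1, -12.7]
wrist_force: [-0.4, -0.1, 0.5]
opening: -0.0001
t 2.75 press pos [-0.0036 -0.0729  0.0839] F [-0.4018 -0.1931  0.5424] open -9.886242987304053e-05
shift [-0.0013  0.0029  0.0279] turn [0.     0.0035 0.0021]
```

View pics/w2.png

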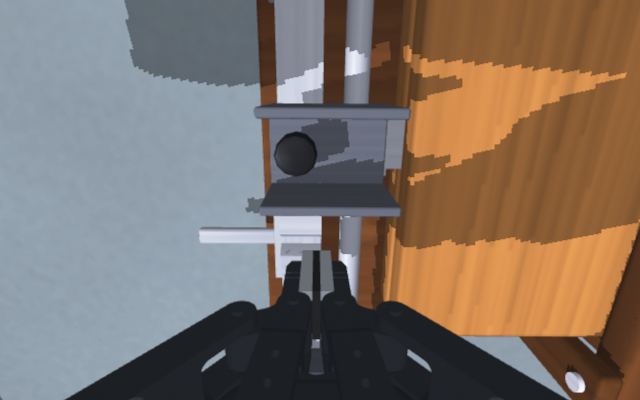

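```bash
python3 -m crank '0 0.001 0.003 0 0 0;0 0.001 0.006 0 0 0;0 0.002 0.010 0 0 0;0 0.002 0.014 0 0 0;0 0.002 0.018 0 0 0;0 0.002 0.021 0 0 0;0 0.002 0.023 0 0 0;0 0.002 0.025 0 0 0'
python3 -m crank '0 0 0.002 0 0 0;0 0 0.004 0 0 0;0 0 0.006 0 0 0;0 0 0.008 0 0 0;0 0 0.010 0 0 0;0 0 0.012 0 0 0;0 0 0.014 0 0 0;0 0 0.016 0 0 0'
python3 go.py -.005 0.03 .081
python3 - <<'E'
from h import *
cv2.imwrite("pics/w3.png",vision.camera("wrist")[:,:,::-1])
E
```

```text
time: 3.6
ee_pos: [0.517, -0.1077, 0.0803]
tcp_rot: [-90.0, 0.0, -12.7]
wrist_force: [0.3, -0.2, -0.0]
opening: -0.0001
time: 4.4
ee_pos: [0.5206, -0.0922, 0.0803]
tcp_rot: [-90.0, -0.0, -12.7]
wrist_force: [0.3, -1.0, 0.8]
opening: 0.0002
t 4.4 press pos [-0.0044 -0.0319  0.0803] F [ 0.559  -0.9089  0.8064] open 0.00023030056599857682
shift [-0.0004 -0.0007  0.0619] turn [0.     0.0032 0.0001]
```

View pics/w3.png

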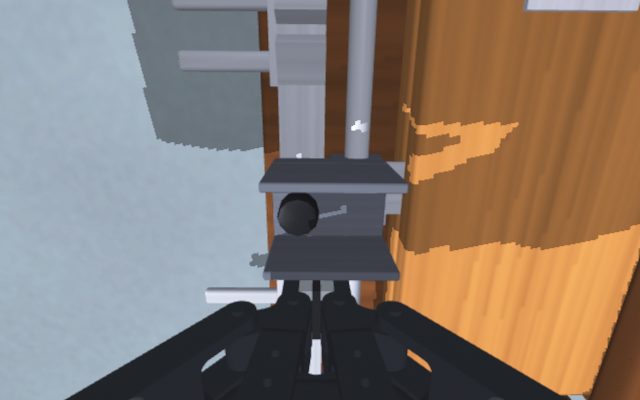

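Run:
```python
from go import *
np.set_printoptions(precision=4,suppress=True)
print(obs()[1])
for k,uv,z in [("near cheek",(330,277),.1),("far cheek outer",(333,157),.1),("far cheek inner",(333,190),.1),("knob",(298,214),.08),("thin prong mid",(207,295),.033),("thick near prong mid",(182,60),.033),("thick far prong mid",(175,3),.033)]:
    print(k,M.T@(ray("wrist",uv,z)-O))
```

```text
[-0.0044 -0.0317  0.0803]
near cheek [ 0.0007 -0.0169  0.1   ]
far cheek outer [0.001  0.0303 0.1   ]
far cheek inner [0.0012 0.0184 0.1   ]
knob [-0.0126  0.0018  0.08  ]
thin prong mid [-0.0741 -0.0709  0.033 ]
thick near prong mid [-0.0727  0.067   0.033 ]
thick far prong mid [-0.0729  0.0922  0.033 ]
```

```bash
python3 -m crank '0 0 0.003 0 0 0;0 0 0.006 0 0 0;0 0 0.009 0 0 0;0 0 0.012 0 0 0;0 0 0.015 0 0 0;0 0 0.018 0 0 0;0 0 0.021 0 0 0;0 0 0.024 0 0 0'
python3 -m crank '0 0 0.003 0 0 0;0 0 0.006 0 0 0;0 0 0.009 0 0 0;0 0 0.012 0 0 0;0 0 0.015 0 0 0;0 0 0.018 0 0 0;0 0 0.021 0 0 0;0 0 0.024 0 0 0'
python3 go.py -.005 .0465 .081
for i in 1; do python3 -m crank '0 0 0.002 0 0 0;0 0 0.004 0 0 0;0 0 0.006 0 0 0;0 0 0.008 0 0 0'; done
python3 go.py -.005 .0465 .081
```

```text
time: 5.25
ee_pos: [0.5259, -0.0687, 0.0803]
tcp_rot: [-90.0, 0.0, -12.7]
wrist_force: [0.6, -1.8, -0.2]
opening: -0.0001
time: 6.05
ee_pos: [0.5312, -0.0452, 0.0803]
tcp_rot: [-90.0, 0.0, -12.7]
wrist_force: [1.1, -1.2, 0.1]
opening: 0.0001
t 6.05 press pos [-0.0046  0.0161  0.0803] F [ 1.31   -0.9784  0.1366] open 7.273959043239679e-05
shift [-0.0003 -0.0007  0.0304] turn [ 0.      0.0032 -0.    ]
time: 6.45
ee_pos: [0.5329, -0.0378, 0.0803]
tcp_rot: [-90.0, -0.0, -12.7]
wrist_force: [0.4, -3.4, 1.4]
opening: -0.0
t 6.45 press pos [-0.0045  0.0237  0.0803] F [ 1.1286 -3.2138  1.3586] open -3.228721471418975e-05
shift [-0.0004 -0.0007  0.0228] turn [0.0006 0.0029 0.0001]
```

```bash
python3 -m crank '0 0 0.002 0 0 0;0 0 0.004 0 0 0;0 0 0.006 0 0 0;0 0 0.008 0 0 0;0 0 0.010 0 0 0;0 0 0.012 0 0 0'
python3 go.py -.005 .0465 .081
python3 -m crank '0 0 0.001 0 0 0'
python3 -m crank '0 0 0.001 0 0 0'
python3 -m crank '0 0 0.001 0 0 0'
python3 go.py -.005 .0465 .081
```

```text
time: 7.05
ee_pos: [0.5356, -0.0259, 0.0803]
tcp_rot: [-90.0, -0.0, -12.7]
wrist_force: [0.6, -5.1, 0.3]
opening: 0.0
t 7.05 press pos [-0.0046  0.036   0.0803] F [ 1.7676 -4.8624  0.2849] open 2.4366299946651308e-05
shift [-0.0004 -0.0007  0.0105] turn [0.0001 0.0031 0.0001]
time: 7.15
ee_pos: [0.5358, -0.0249, 0.0803]
tcp_rot: [-90.0, -0.0, -12.7]
wrist_force: [1.3, -4.5, -0.4]
opening: 0.0001
time: 7.25
ee_pos: [0.536, -0.0239, 0.0803]
tcp_rot: [-90.0, -0.0, -12.7]
wrist_force: [1.2, -4.7, -0.6]
opening: -0.0002
time: 7.35
ee_pos: [0.5363, -0.0229, 0.0803]
tcp_rot: [-90.0, -0.0, -12.7]
wrist_force: [1.2, -3.3, -0.5]
opening: 0.0
t 7.35 press pos [-0.0046  0.0391  0.0803] F [ 1.9418 -2.9542 -0.4687] open 2.7964091031325004e-05
shift [-0.0004 -0.0007  0.0075] turn [-0.0002  0.0032  0.0001]
```

Near the crest; continue by small steps watching for the force dip.

```bash
for i in 1; do python3 -m crank '0 0 0.001 0 0 0'; python3 -m crank '0 0 0.001 0 0 0'; python3 -m crank '0 0 0.001 0 0 0'; python3 -m crank '0 0 0 0 0 0';  done | grep force
python3 go.py -.005 .0465 .081
```

```text
wrist_force: [1.1, -1.8, 0.0]
wrist_force: [0.4, 0.0, 0.4]
wrist_force: [0.2, -1.0, -0.1]
wrist_force: [0.2, 0.6, 0.3]
t 7.75 press pos [-0.0049  0.0423  0.0802] F [0.0674 0.6345 0.251 ] open -0.000317191037536527
shift [-0.0001 -0.0008  0.0042] turn [-0.0005  0.0036 -0.0006]
```

```bash
python3 -m crank '0 0 -0.005 0 0 0;0 0 -0.01 0 0 0;0 0 -0.02 0 0 0;0 0 -0.03 0 0 0;0 0 -0.03 0 0 0'|grep force
python3 - <<'E'
from h import *
cv2.imwrite("pics/w4.png",vision.camera("wrist")[:,:,::-1])
E
```

```text
wrist_force: [-0.1, 0.0, -0.7]
```

View pics/w4.png

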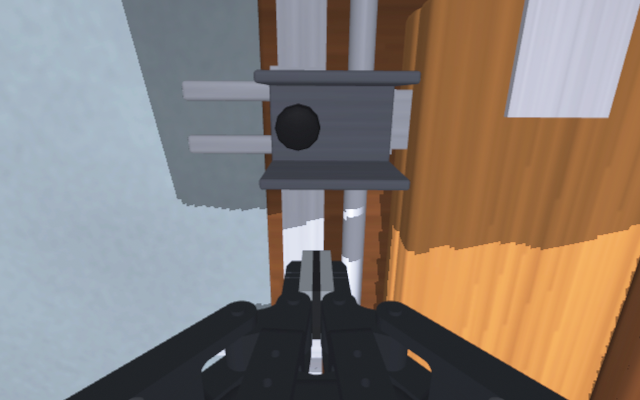

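Run:
```python
from go import *
np.set_printoptions(precision=4,suppress=True)
print(obs()[1])
for k,uv,z in [("near cheek",(333,188),.1),("far cheek",(333,70),.1),("knob z.084",(298,127),.084),("knob z.091",(298,127),.091),("near prong mid",(190,144),.033),("far prong mid",(184,90),.033)]:
    print(k,M.T@(ray("wrist",uv,z)-O))
im=cv2.imread("pics/w4.png"); m=(cv2.cvtColor(im,cv2.COLOR_BGR2GRAY)[95:160,270:325]<40).astype(np.uint8)
print(cv2.boundingRect(m),m.sum())
im=cv2.imread("pics/w3.png"); m=(cv2.cvtColor(im,cv2.COLOR_BGR2GRAY)[185:235,270:325]<40).astype(np.uint8)
print(cv2.boundingRect(m),m.sum())
```

```text
[-0.0045  0.011   0.0803]
near cheek [0.0012 0.0618 0.1   ]
far cheek [0.0005 0.1009 0.1   ]
knob z.084 [-0.0118  0.0816  0.084 ]
knob z.091 [-0.0115  0.0822  0.091 ]
near prong mid [-0.0737  0.0676  0.033 ]
far prong mid [-0.0734  0.0955  0.033 ]
(5, 9, 45, 46) 1558
(10, 8, 38, 41) 418
```

```bash
python3 -m crank '0 -0.03 0 0 0 0;0 -0.06 0 0 0 0;0 -0.10 0 0 0 0;0 -0.14 0 0 0 0;0 -0.14 0 0 0 0;0 -0.14 0 0 0 0'|grep -E 'force|ee'
python3 - <<'E'
from h import *
a=vision.camera("top"); s=vision.camera("scene"); 
a=cv2.resize(a[160:260,260:420],(800,500))
cv2.imwrite("pics/end.png",a[:,:,::-1])
for n,im in(("top",vision.camera("top")),("scene",s)):
    d=cv2.absdiff(cv2.imread(f"pics/{n}0.png")[:,:,::-1],im).max(2)>40
    r={"top":[(440,170,510,295),(215,125,285,200)],"scene":[(118,220,195,360),(370,155,445,222)]}[n]
    print(n,[d[y:Y,x:X].sum() for x,y,X,Y in r])
E
```

```text
ee_pos: [0.5307, -0.0494, 0.2211]
wrist_force: [-0.1, 0.4, -0.5]
top [np.int64(1469), np.int64(0)]
scene [np.int64(0), np.int64(241)]
```

View pics/end.png

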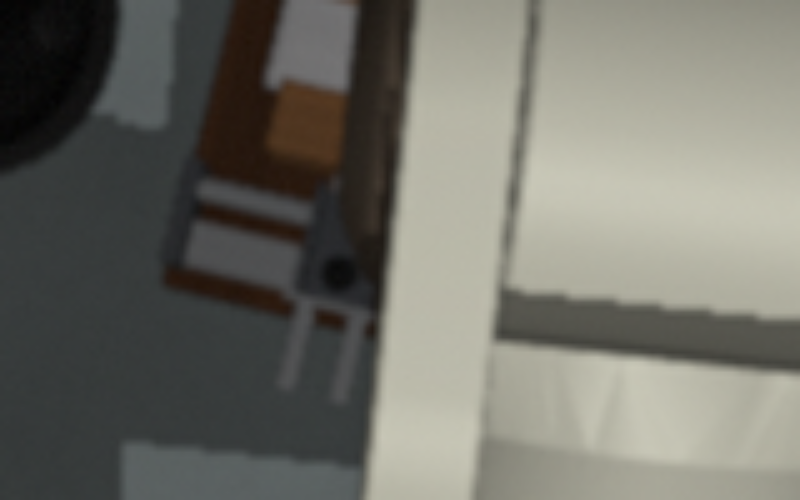

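```bash
python3 -c "
from workcell import bot
print(bot.get_obs()['time'],bot.job_done())"
```

```text
the job is handed in; nothing more can be done
9.05 None
```

I pushed the slider with the shut fingertips towards +y until the plunger clicked into the two-pronged clip's notch, then backed off, raised the arm clear and handed the job in at 9.05 s. The slider started between the clips and only moved away from the one-pronged one. The knob was never touched.

- **Force:** the wrist read 3 to 5 N on the ramp, then about 0 N past the crest. The highest reading was about 5 N, sampled at the end of each move.
- **Position:** the slider ran about 5 mm ahead of the fingers by itself. In the wrist picture it stands at 81.3 mm, against 81.5 mm for the middle of the two prongs.
- **Plunger height:** I could not measure its lift directly, because the knob's size in the picture is too coarse for that. That it is seated rests on the force dip and the self-centring.
- **Bystanders:** the mug and scoop area is unchanged in the scene view, and the molcajete is unchanged in the top view. Each of the other two checks showed differences. In the top view the arm covered the mug and scoop. In the scene view there was a small difference at the molcajete that I put down to the arm or its shadow and did not check further.

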